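# Unscrew the knurled nut of a sloping specimen stand and take the plate off

## Robot

A 6-joint arm with a two-finger parallel gripper is mounted at the origin on the work surface; the furniture and walls round the work are solid. World frame = base frame: x ahead of the robot, y to its left, z up, the work surface at z = 0. Lengths are in m, angles in rad, forces in N, time in s.
With the tool pointing down it reaches from about 0.275 to 0.825 m from the base axis. Payload 4.9 kg.
Tool frame: the origin (TCP) lies between the finger pads; the fingertips stand finger_overhang ahead of it and the grasp point (between the pads) lies 3 mm ahead of it (finger_overhang is the distance from the TCP to the fingertips, in m); z points along the fingers, y is the line along which they close (so a half turn about z gives the same grasp; the last joint's range is limited). The gripper opens to 85 mm and grips with 20 to 120 N. Pads are 22 mm wide; open, the fingers measure 114 mm over their backs; the gripper's body (76 mm by 85 mm) begins 54 mm behind the grasp point. The pads swing forward as they close: fully open they stand 13 mm farther back than shut.
Start: joints at [1.052, 0.326, -0.193, 1.052, 0, 1.437], TCP at [0.206, 0.51, 0.253] pointing down, gripper open.
Joint ranges: [-2.65, 2.65], [-0.97, 1.79], [-1.3, 1.35], [-1.93, 2.1], [-1.47, 1.37], [-3.14, 3.14]. Speed limits (rad/s): [2.57, 2.57, 3.14, 3.14, 3.14, 3.14].

## Interface

Orientations are given as [roll, pitch, yaw] about the fixed x, y, z axes, in that order (R = Rz(yaw) Ry(pitch) Rx(roll)).
In Python, from workcell import * gives the robot as it stands.
- The arm moves only by the shell command python3 -m creep 'ROWS' [FORCE]. ROWS is JSON, a list of rows, each a list of 7 numbers: the turn, a rotation vector about the tool's x, y, z each as a share of 0.5 rad, from -1 to 1, then the shift along the tool's x, y, z each as a share of 80 cm, from -1 to 1, then the closure in counts, from 0 (fully open) to 255 (shut). In form: [[wx, wy, wz, tx, ty, tz, hand], ...]. A call has 1 to 10 rows; each row shifts and turns the commanded pose from where the row before left it, along the tool's axes as they then stand; what a row does not reach is not made up. A row lasts 1/12 s, in which the tool goes at most 41.7 mm and 7.16 degrees, less where a joint would pass 70% of its speed; a pose out of reach is approached as far as the arm can. A call with a number of a shift or a turn outside -1 to 1 is refused whole. A call with a gripper value outside its range is refused whole. The fingers move at their own pace and stop on an object; FORCE is the grip in N (left out, the last holds). Time passes only in rows, so rows that do not move let the fingers close. It gives the time, the measured TCP pose, the force, the opening and the grip force at its end, in the units of the state.
- read_state(): the state, without advancing time (a new reading comes with each control period).
- read_camera(name): name is "scene" or "side" or "wrist"; returns the picture (400x640x3 uint8, red, green, blue); there is no depth.
- camera_model(name): a dict with "fovy" (degrees; the focal length in pixels is half the picture's height over the tangent of half this angle, whatever the lens; pixels are square), "cx", "cy" (the principal point, pixels), "dist_coeffs" ([k1, k2, p1, p2, k3] as OpenCV has them; the pictures are not rectified), "xyz" and "orientation" of the camera in the world. Camera axes: x right, y up, looking along -z (the intrinsics and any distortion apply to the point x, -y, -z); pixel columns grow to the right and rows downward; lengths in m; the calibration is good to about 2 mm. A picture is of the moment at which its call begins: read the wrist's pose just before it. camera_model takes no time and is no camera call; for the wrist camera it gives the pose at the moment of the call.
- finish_job(): hands the job in; it is judged then, once.
The state is a dict: "clock": time; "q": joint angles; "qd": joint speeds; "joint_efforts": joint torques, N m; "eef_pos": TCP position; "tool_rot": TCP orientation; "contact_force": force on the tool from outside, world axes, zero at the start; "torque": the same for the moment, N m; "width": opening from 0.0 (shut) to 1.0 (fully open); "grasp_force": force on a finger pad.
Only numpy, scipy, OpenCV 4.12 (cv2) and the standard library are available. Lean on these libraries where they do the work, as an engineer would, in place of code of your own. Each camera call takes 0.05 s, during which the arm holds its last target. There are 200 camera calls.

## Task

A steel specimen plate is held on the sloping stand by a knurled cap nut: unscrew the nut all the way off its threaded stud without forcing the thread, and stand it in the steel tray with its open end down. Then lift the specimen plate off the stud and lay it flat in the tray beside the nut, ready for the microscope. Set both down rather than drop them, and leave the bottles alone.

Things in the scene. Friction and masses are not known exactly. Their poses are not given: they have to be found in the camera images.
- stand: Fixed grey stand 150 x 126 mm; origin: centre of its underside on the worktop, z up. Its board (120 mm long, 126 wide, face centre 70 mm above the origin) slopes up 28 degrees towards the stand's +x; stud, plate and nut share the board's normal, (-0.469, 0, 0.883) in the stand's frame. Beside the plate's lower edge, 44 mm either side of the middle, stand 6 mm pins, 21 mm high.
- stud_tip (a point): Top end of the threaded steel stud, 25 mm over its coarse right-hand thread, hidden in the nut at the start; it stands along the tilted axis, 29 mm out of the plate's top face. The nut climbs 22 mm per full turn (3.5 mm per rad) anticlockwise as seen looking down on the nut's top, and is free after about 3.6 rad; up to 5 rad does no harm. Over 60 N along or across it forces the thread.
- nut_center (a point): Centre (half-way up) of the dark round knurled cap nut, 45 mm across, 38 mm high, closed at the top, open below, about 90 g; z along its axis to the closed top. It rests on the plate, with about 1.5 mm play sideways and 3 mm along the thread; it stays where it is when let go part-way. Once free, lift it 35 mm or more along the tilted axis to clear the stud.
- plate_center (a point): Centre (half its thickness, mid-hole) of the steel specimen plate: 50 mm (its x, along the slope) x 110 mm (y, level) x 12 mm (z), about 150 g, with a 29 mm hole in the middle round the stud. It overhangs its supports in the middle of both long sides, with 14 mm free below, so it can be gripped across the 50 mm there. Without the nut it is loose: lift it 35 mm or more along the tilted axis.
- tray: Fixed open steel tray, 210 (x) x 140 (y) x 15 mm high, walls and floor 3 mm; origin at the centre of its underside on the worktop, z up.
- stain_red: Bystander: small bottle with a red cap, 39 mm across, 110 mm high, upright; origin at the centre of its underside. Loose; to be left alone.
- dropper_small: Bystander: slim white dropper bottle, 36 mm across, 113 mm high, upright; origin at the centre of its underside. Loose; to be left alone.
- dropper_tall: Bystander: white dropper bottle, 53 mm across, 133 mm high, upright; origin at the centre of its underside. Loose; to be left alone.
Things that resemble listed ones, but are neither listed nor needed, are in the scene too. Of the things that look like the part that bears nut_center, the smaller one is meant.

How it is judged:
On the way, in this order (a step that is already met when the one before it is completed fails the run):
1. the nut is off the stud and stands upright in the tray, let go (x of nut_center in the frame of tray between -0.085 and 0.085 m and y of nut_center in the frame of tray between -0.05 and 0.05 m and height (world z) of nut_center below 0.027 m and angle between nut_center's own z axis and vertical below 0.15 rad and contact force between nut and the fingers below 0.1 N), for 0.2 s.
2. the plate is off the stud (horizontal distance between plate_center and stud_tip above 0.1 m), for 0.1 s.
At the end, for the whole second after the job is handed in: The nut stands in the tray, open end down, upright within 0.15 rad, and the plate lies flat on the tray's floor (within 0.1 rad, either face up), both inside the walls and at rest (x of nut_center in the frame of tray between -0.085 and 0.085 m and y of nut_center in the frame of tray between -0.05 and 0.05 m and height (world z) of nut_center below 0.027 m and angle between nut_center's own z axis and vertical below 0.15 rad and x of plate_center in the frame of tray between -0.085 and 0.085 m and y of plate_center in the frame of tray between -0.05 and 0.05 m and height (world z) of plate_center below 0.014 m and angle between the z axis of plate_center and the z axis of tray, either way round below 0.1 rad and linear speed of each of nut, plate below 0.02 m/s); the robot touches nothing.
It fails at once if the thread is forced (over 60 N between the nut and the stand) (contact force between nut and stand above 60 N).
It fails at once if the nut is dropped (falling over 0.8 m/s, away from the gripper) (linear speed of nut above 0.8 m/s and distance between the grasp point and nut_center above 0.06 m).
It fails at once if the plate is dropped (falling over 0.8 m/s, away from the gripper) (linear speed of plate above 0.8 m/s and distance between the grasp point and plate_center above 0.07 m).
It fails at once if a bottle is pushed more than 30 mm or upset (distance of any of stain_red, dropper_small, dropper_tall from where it was at the start of the episode above 0.03 m or angle between any of stain_red, dropper_small, dropper_tall's own z axis and vertical above 0.5 rad).
It also fails if it takes over 72 s, if anything falls off the work surface, if the arm or the gripper's body presses on something with over 40 N, if the wrist force passes 120 N, or if a joint passes its speed limit or range.

## Working session

There is one attempt and no reset: what is moved stays moved. The work goes in short steps, Python scripts to look and compute and a shell command to move; the robot and the scene stay as the last step left them, time stands still between calls to the robot, and variables do not carry over. Pictures are saved under pics/ and viewed, at most 10 in all, crops included, and the job is handed in when it is done.

```bash
ls; mkdir -p pics; cat > h.py <<'E'
import numpy as np, cv2
from scipy.spatial.transform import Rotation as R
from workcell import *
def K(m):
    f=200/np.tan(np.radians(m["fovy"])/2); return np.array([[f,0,m["cx"]],[0,f,m["cy"]],[0,0,1.]])
def ray(m,px):
    p=cv2.undistortPoints(np.array([[px]],float),K(m),np.array(m["dist_coeffs"],float))[0,0]
    d=rot(m["orientation"]).apply([p[0],-p[1],-1]); return np.array(m["xyz"],float),d/np.linalg.norm(d)
def rot(o): return R.from_euler('xyz',o) if len(o)==3 else R.from_quat(o)
def onz(m,px,z):
    o,d=ray(m,px); return o+d*(z-o[2])/d[2]
def proj(m,P):
    P=np.atleast_2d(P); c=rot(m["orientation"]).inv().apply(P-np.array(m["xyz"]))*[1,-1,-1]
    return cv2.projectPoints(c.reshape(-1,1,3),np.zeros(3),np.zeros(3),K(m),np.array(m["dist_coeffs"],float))[0].reshape(-1,2)
def two(m1,p1,m2,p2):
    o1,d1=ray(m1,p1);o2,d2=ray(m2,p2)
    s=np.linalg.lstsq(np.c_[d1,-d2],o2-o1,rcond=None)[0]
    a=o1+s[0]*d1;b=o2+s[1]*d2; return (a+b)/2,np.linalg.norm(a-b)
def snap(n,f):
    m=camera_model(n); im=read_camera(n); cv2.imwrite(f"pics/{f}.png",im[:,:,::-1]); return m,im
E
python3 - <<'E'
from h import *
for n in ("scene","side","wrist"):
    m,_=snap(n,n+"0"); print(n,m)
s=read_state(); print(s)
E
```

```text
pics
scene {'fovy': 51.3591893742649, 'cx': 320.30374310778336, 'cy': 192.89483906433938, 'dist_coeffs': array([-0.09743529,  0.        ,  0.        ,  0.        ,  0.        ]), 'xyz': array([-0.29083622, -0.46925701,  0.51965708]), 'orientation': array([ 1.16451063, -0.01896976, -1.07158429])}
side {'fovy': 57.93185148567662, 'cx': 322.9089179164187, 'cy': 195.91578824434717, 'dist_coeffs': array([-0.06310476,  0.        ,  0.        ,  0.        ,  0.        ]), 'xyz': array([0.16224574, 0.84489945, 0.58986684]), 'orientation': array([ 1.09228794,  0.01177765, -2.75236687])}
wrist {'fovy': 62.31624098166844, 'cx': 316.75852348532044, 'cy': 198.26889979198307, 'dist_coeffs': array([-0.05699961,  0.        ,  0.        ,  0.        ,  0.        ]), 'xyz': array([0.1360586 , 0.53808271, 0.37277382]), 'orientation': array([-0.29654913,  0.00133265,  1.18598141])}
{'clock': 0.15, 'q': array([ 1.05178268e+00,  3.26808127e-01, -1.93327851e-01,  1.05196651e+00,
        2.69096226e-05,  1.43660964e+00]), 'qd': array([-0.00051929, -0.00182691,  0.00363651,  0.00081996,  0.0001686 ,
       -0.00143353]), 'joint_efforts': array([ 4.34423755e-04, -4.43704534e+01,  2.62664706e+01,  1.04962819e-02,
       -1.06866537e-04,  1.05672595e-05]), 'eef_pos': array([0.20625142, 0.50944622, 0.25267289]), 'tool_rot': array([-3.14030184e+00, -2.01410910e-04,  2.75676554e+00]), 'contact_force': array([ 0.55073262, -0.21634468,  0.06600134]), 'torque': array([-0.02771761,  0.04892343,  0.02359047]), 'grasp_force': 0.0, 'width': 0.9978805296499259}
```

View pics/scene0.png

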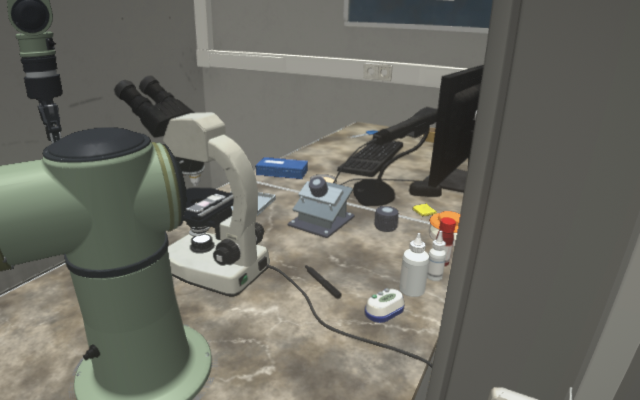

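View pics/side0.png

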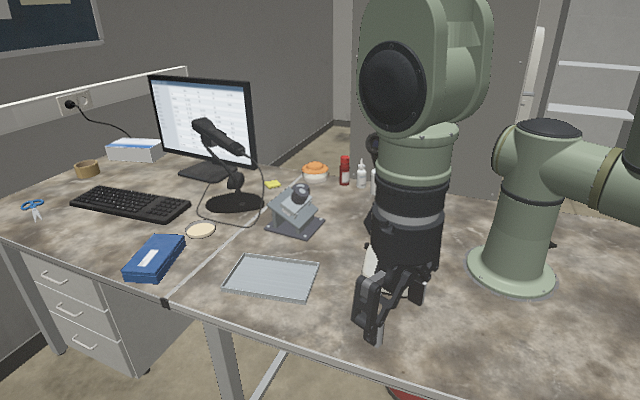

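The scene view has the nut at about (318,186) on the stand at (322,210), with a loose decoy knob at (386,217). In the side view the tray corners are near (240,254), (320,262), (302,302) and (222,290), and the nut is at (300,192). Next I'll zoom in to measure.

```bash
python3 - <<'E'
from h import *
a=cv2.imread("pics/scene0.png")[165:240,270:410]; b=cv2.imread("pics/side0.png")[170:310,210:340]
a=cv2.resize(a,(800,428),interpolation=cv2.INTER_CUBIC); cv2.imwrite("pics/za.png",a)
b=cv2.resize(b,(557,600),interpolation=cv2.INTER_CUBIC); cv2.imwrite("pics/zb.png",b)
E
```

```text
(no output)
```

View pics/za.png

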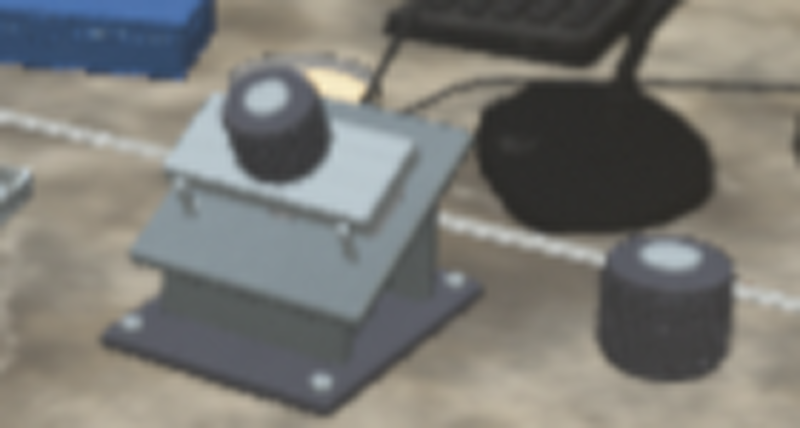

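View pics/zb.png

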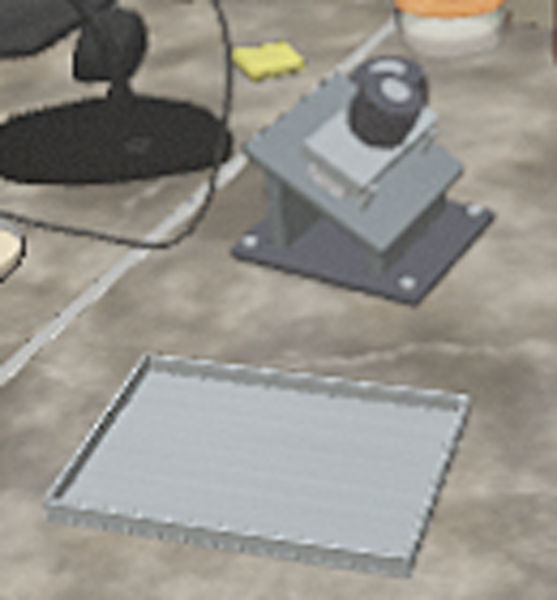

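```bash
python3 - <<'E'
from h import *
np.set_printoptions(precision=4,suppress=True)
ms=camera_model("scene");md=camera_model("side")
A=lambda u,v:(270+(u+.5)/5.714-.5,165+(v+.5)/5.707-.5)
B=lambda u,v:(210+(u+.5)/4.285-.5,170+(v+.5)/4.286-.5)
print("sticker",two(ms,A(266,98),md,B(396,90)))
print("base scene",[onz(ms,A(*p),.006) for p in [(103,338),(325,410),(483,289)]])
print("base side",[onz(md,B(*p),.006) for p in [(233,252),(415,302),(493,213)]])
# board corners, both views
for p,q in [((133,258),(462,168)),((355,318),None),((473,132),(247,147))]:
    if q: print("board",two(ms,A(*p),md,B(*q)))
t=[onz(md,B(*p),.015) for p in [(149,357),(469,398),(410,560),(45,505)]]
print("tray",t,np.mean(t,0),[np.linalg.norm(t[i]-t[i-1]) for i in range(4)])
print("decoy",onz(ms,A(668,370),0),"microscope base corners",onz(ms,(268,262),0),onz(ms,(235,292),0))
print("lamp",onz(ms,A(600,150),0.01))
E
```

```text
sticker (array([0.5768, 0.0075, 0.1245]), np.float64(0.00030053663511693524))
base scene [array([0.5346, 0.0688, 0.006 ]), array([ 0.5268, -0.0522,  0.006 ]), array([ 0.6726, -0.0625,  0.006 ])]
base side [array([0.6807, 0.0659, 0.006 ]), array([0.5359, 0.0753, 0.006 ]), array([ 0.5305, -0.0492,  0.006 ])]
board (array([0.5132, 0.0312, 0.0771]), np.float64(0.024302884081719833))
board (array([ 0.7235, -0.0247,  0.0497]), np.float64(0.027261050277294568))
tray [array([0.6595, 0.2031, 0.015 ]), array([0.4581, 0.1672, 0.015 ]), array([0.434 , 0.3036, 0.015 ]), array([0.6374, 0.3404, 0.015 ])] [0.5472 0.2536 0.015 ] [np.float64(0.13908079618377361), np.float64(0.2045206025705179), np.float64(0.13847201574330653), np.float64(0.20665523296908223)]
decoy [ 0.6503 -0.1671  0.    ] microscope base corners [0.3631 0.0119 0.    ] [0.2367 0.0049 0.    ]
lamp [ 0.8571 -0.0499  0.01  ]
```

```bash
python3 - <<'E'
from h import *
np.set_printoptions(precision=3,suppress=True)
import workcell; print([x for x in dir(workcell) if x[0]!='_'], getattr(workcell,'finger_overhang',None))
ms=camera_model("scene")
for p in [(268,262),(235,292),(168,272),(185,238),(245,225)]: print(p,onz(ms,p,.01))
a=cv2.imread("pics/scene0.png")[60:300,100:280]; b=cv2.imread("pics/wrist0.png"); c=cv2.imread("pics/side0.png")[100:320,330:480]
o=np.zeros((600,800,3),np.uint8)
o[:300,:225]=cv2.resize(a,(225,300)); o[:300,230:435]=cv2.resize(c,(205,300)); o[300:,:480]=cv2.resize(b,(480,300)); cv2.imwrite("pics/mix.png",o)
E
```

```text
['PlanningError', 'camera_model', 'finger_overhang', 'finish_job', 'read_camera', 'read_state'] 0.022
(268, 262) [0.351 0.003 0.01 ]
(235, 292) [ 0.227 -0.004  0.01 ]
(168, 272) [0.207 0.164 0.01 ]
(185, 238) [0.334 0.241 0.01 ]
(245, 225) [0.465 0.157 0.01 ]
```

View pics/mix.png

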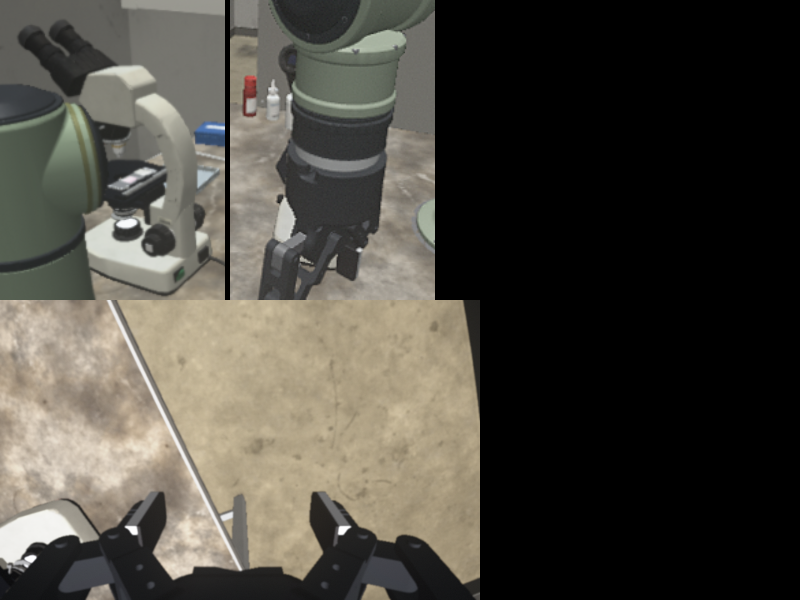

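The picture shows the microscope's base at roughly x 0.21–0.35, y 0–0.24. Next I'll estimate its height.

```bash
python3 - <<'E'
from h import *
np.set_printoptions(precision=3,suppress=True)
ms=camera_model("scene")
for p in [(215,113),(190,116),(245,165),(125,85),(155,78)]:
    o,d=ray(ms,p); print(p,[o+d*(x-o[0])/d[0] for x in (.2,.25,.3,.35)])
E
python3 -m creep '[[0,0,0,0,0,-0.05,0],[0,0,0,0,0,-0.05,0],[0,0,0,0,0,-0.05,0],[0,0,0,0,0,-0.05,0],[0,0,0,0,0,-0.05,0],[0,0,0,0,0,-0.05,0]]'
python3 -c "
from h import *
print(read_state()['q'])"
```

```text
(215, 113) [array([ 0.2  , -0.015,  0.375]), array([0.25 , 0.031, 0.36 ]), array([0.3  , 0.078, 0.346]), array([0.35 , 0.124, 0.331])]
(190, 116) [array([0.2  , 0.041, 0.364]), array([0.25 , 0.093, 0.348]), array([0.3  , 0.145, 0.332]), array([0.35 , 0.197, 0.316])]
(245, 165) [array([ 0.2  , -0.07 ,  0.298]), array([ 0.25 , -0.03 ,  0.275]), array([0.3  , 0.011, 0.253]), array([0.35 , 0.052, 0.23 ])]
(125, 85) [array([0.2  , 0.2  , 0.403]), array([0.25 , 0.269, 0.391]), array([0.3  , 0.337, 0.379]), array([0.35 , 0.405, 0.368])]
(155, 78) [array([0.2  , 0.116, 0.421]), array([0.25 , 0.176, 0.411]), array([0.3  , 0.236, 0.401]), array([0.35 , 0.295, 0.391])]
clock: 0.65
eef_pos: [0.2061, 0.5093, 0.4952]
tool_rot: [-3.142, 0.0, 2.757]
contact_force: [0.2, 1.3, -0.0]
width: 1.0
grasp_force: 0.0
[ 1.05185465e+00  3.02371277e-01  3.82061676e-01  1.65050190e+00
 -2.68694724e-05  1.43659564e+00]
```

```bash
cat >> h.py <<'E'
np.set_printoptions(precision=4,suppress=True)
YAW=-0.06
N=R.from_euler('z',YAW).apply([-.469,0,.883])
def tilt(th):
    z=-N; y=np.cross(np.array([0,0,1.]),-z+0); y=R.from_euler('z',YAW).apply([0,1,0]); x=np.cross(y,z)
    return R.from_matrix(np.c_[x,y,z])*R.from_rotvec([0,0,th])
def down(az,th=0):  # q6=th at q1=az
    return R.from_euler('xyz',[np.pi,0,az+np.pi])*R.from_rotvec([0,0,th])
def plan(p,Rt,Rm=None):
    "shift (share, tool axes now), turn (share, tool axes now)"
    s=read_state(); Rc=rot(s['tool_rot'])
    sh=Rc.inv().apply(np.array(p)-s['eef_pos'])/.8
    tu=(Rc.inv()*Rt).as_rotvec()/.5
    print("shift now",sh,"rows>=%.1f"%(np.linalg.norm(sh)*.8/.0417)," turn",tu,"rows>=%.1f"%(np.linalg.norm(tu)*.5/.125), "shift in target axes",Rt.inv().apply(np.array(p)-s['eef_pos'])/.8)
E
python3 - <<'E'
from h import *
plan(np.array([.50,.02,.44]),tilt(2.1))
E
```

```text
shift now [-0.57  -0.429  0.069] rows>=13.8  turn [-1.0441 -0.3911  3.4715] rows>=14.6 shift in target axes [-0.3444  0.5767  0.2501]
```

```bash
python3 -m creep '[[0,0,0,-0.038,-0.0286,0.0046,0],[0,0,0,-0.038,-0.0286,0.0046,0],[0,0,0,-0.038,-0.0286,0.0046,0],[0,0,0,-0.038,-0.0286,0.0046,0],[0,0,0,-0.038,-0.0286,0.0046,0],[0,0,0,-0.038,-0.0286,0.0046,0],[0,0,0,-0.038,-0.0286,0.0046,0],[0,0,0,-0.038,-0.0286,0.0046,0],[0,0,0,-0.038,-0.0286,0.0046,0],[0,0,0,-0.038,-0.0286,0.0046,0]]'
python3 -m creep '[[0,0,0,-0.038,-0.0286,0.0046,0],[0,0,0,-0.038,-0.0286,0.0046,0],[0,0,0,-0.038,-0.0286,0.0046,0],[0,0,0,-0.038,-0.0286,0.0046,0],[0,0,0,-0.038,-0.0286,0.0046,0],[0,0,0,0,0,0,0]]'
python3 - <<'E'
from h import *
print(read_state()['q']); plan(np.array([.50,.02,.44]),tilt(2.1))
E
```

```text
clock: 1.48
eef_pos: [0.4027, 0.1818, 0.4563]
tool_rot: [3.142, -0.0, 2.757]
contact_force: [0.7, -0.3, -0.3]
width: 0.999
grasp_force: 0.0
clock: 1.98
eef_pos: [0.5026, 0.0154, 0.4359]
tool_rot: [-3.139, -0.001, 2.75]
contact_force: [-0.4, -0.3, -0.7]
width: 0.997
grasp_force: 0.0
[-0.115   0.1857  0.0802  1.467  -0.0023  0.2765]
shift now [ 0.0053  0.0041 -0.0052] rows>=0.2  turn [-1.0499 -0.384   3.4589] rows>=14.5 shift in target axes [ 0.0044 -0.0035 -0.0063]
```

```bash
python3 -m creep '[[-0.0656,-0.024,0.2162,0,0,0,0],[-0.0656,-0.024,0.2162,0,0,0,0],[-0.0656,-0.024,0.2162,0,0,0,0],[-0.0656,-0.024,0.2162,0,0,0,0],[-0.0656,-0.024,0.2162,0,0,0,0],[-0.0656,-0.024,0.2162,0,0,0,0],[-0.0656,-0.024,0.2162,0,0,0,0],[-0.0656,-0.024,0.2162,0,0,0,0],[-0.0656,-0.024,0.2162,0,0,0,0],[-0.0656,-0.024,0.2162,0,0,0,0]]'
python3 -m creep '[[-0.0656,-0.024,0.2162,0,0,0,0],[-0.0656,-0.024,0.2162,0,0,0,0],[-0.0656,-0.024,0.2162,0,0,0,0],[-0.0656,-0.024,0.2162,0,0,0,0],[-0.0656,-0.024,0.2162,0,0,0,0],[-0.0656,-0.024,0.2162,0,0,0,0],[0,0,0,0,0,0,0]]'
python3 - <<'E'
from h import *
NC=np.array([.584,.007,.109])
print(read_state()['q']); plan(NC+.12*N,tilt(2.1))
m,im=snap("wrist","w1"); print(m['xyz'],proj(m,[NC,NC+.019*N]),proj(m,NC-.025*N))
E
```

```text
clock: 2.82
eef_pos: [0.4998, 0.0208, 0.4378]
tool_rot: [2.814, -0.065, 1.67]
contact_force: [-0.2, 0.1, 0.3]
width: 1.0
grasp_force: 0.0
clock: 3.4
eef_pos: [0.4991, 0.0216, 0.4377]
tool_rot: [2.711, -0.243, 1.04]
contact_force: [0.1, 0.6, -0.0]
width: 1.0
grasp_force: 0.0
[-0.1253 -0.1941 -0.4095  0.8666  0.0363  2.0381]
shift now [-0.061  -0.0787  0.2628] rows>=5.4  turn [-0.0024 -0.0115  0.0085] rows>=0.1 shift in target axes [-0.0598 -0.0787  0.2631]
[0.4776 0.0873 0.5615] [[273.1954 189.0183]
 [271.4251 192.6373]] [[275.3261 184.6647]]
```

View pics/w1.png

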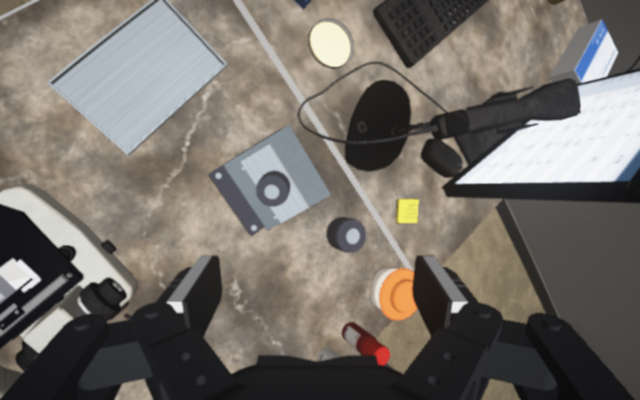

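Wrist view: the nut's top disc is at about (271,190), within 3 px of the projection, and the tray lies upper left. I'll approach to 120 mm along the axis.

```bash
python3 -m creep '[[0,0,0,-0.0087,-0.0112,0.0375,0],[0,0,0,-0.0087,-0.0112,0.0375,0],[0,0,0,-0.0087,-0.0112,0.0375,0],[0,0,0,-0.0087,-0.0112,0.0375,0],[0,0,0,-0.0087,-0.0112,0.0375,0],[0,0,0,-0.0087,-0.0112,0.0375,0],[0,0,0,-0.0087,-0.0112,0.0375,0],[0,0,0,0,0,0,0]]'
python3 - <<'E'
from h import *
NC=np.array([.584,.007,.109])
s=read_state();print(s['q']); plan(NC+.007*N,tilt(2.1))
m,im=snap("wrist","w2")
print(proj(m,[NC+.019*N]))
# plate corners in stand axes
ex=np.cross([0,0,1],[0,0,1]); Y=R.from_euler('z',YAW).apply([0,1,0]); X=np.cross(Y,N)
pc=NC-.019*N
print(proj(m,[pc+a*.025*X+b*.055*Y for a,b in [(1,1),(1,-1),(-1,-1),(-1,1)]]))
E
```

```text
clock: 4.12
eef_pos: [0.5252, 0.0093, 0.2089]
tool_rot: [2.722, -0.237, 1.04]
contact_force: [-1.2, 0.0, -0.8]
width: 0.997
grasp_force: 0.0
[-0.1481  0.038  -0.8106  0.2465  0.0465  2.0155]
shift now [0.0045 0.0064 0.136 ] rows>=2.6  turn [-0.0241  0.      0.0124] rows>=0.1 shift in target axes [0.0045 0.0047 0.136 ]
[[325.8595 204.2148]]
[[317.9661 112.4429]
 [383.791  230.4875]
 [331.4145 257.3787]
 [262.0066 145.6376]]
```

View pics/w2.png

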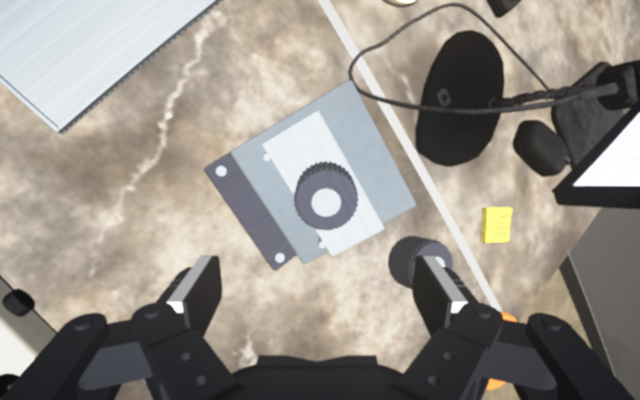

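Predicted corners and nut top agree with the picture to about 2 px. I'll descend and grip.

```bash
python3 -m creep '[[-0.024,0,0.012,0,0,0,0],[0,0,0,0.001,0.001,0.03,0],[0,0,0,0.001,0.001,0.03,0],[0,0,0,0.001,0.001,0.03,0],[0,0,0,0.001,0.001,0.023,0],[0,0,0,0.0005,0.0005,0.016,0],[0,0,0,0,0,0.004,0],[0,0,0,0,0,0,0]]' 30
python3 - <<'E'
from h import *
NC=np.array([.584,.007,.109])
s=read_state();print(s['q']); plan(NC+.007*N,tilt(2.1))
E
```

```text
clock: 4.83
eef_pos: [0.5857, 0.0069, 0.1261]
tool_rot: [2.699, -0.245, 1.036]
contact_force: [-0.4, -0.3, 0.3]
width: 0.999
grasp_force: 0.0
[-0.13    0.279  -0.8101 -0.0197  0.0327  2.0392]
shift now [-0.0061 -0.0104  0.009 ] rows>=0.3  turn [ 0.0252 -0.0124 -0.0012] rows>=0.1 shift in target axes [-0.0061 -0.0103  0.0092]
```

```bash
python3 -m creep '[[0.024,-0.012,0,-0.006,-0.010,0.008,0],[0,0,0,0,0,0,0],[0,0,0,0,0,0,0],[0,0,0,0,0,0,0]]' 30
python3 - <<'E'
from h import *
NC=np.array([.584,.007,.109])
s=read_state();print(s['qd']); plan(NC+.007*N,tilt(2.1))
E
```

```text
clock: 5.17
eef_pos: [0.5793, 0.0071, 0.1154]
tool_rot: [2.712, -0.239, 1.033]
contact_force: [0.1, -0.0, -0.8]
width: 0.997
grasp_force: 0.0
[-0.0023  0.0028  0.0065 -0.0047 -0.0017  0.0019]
shift now [0.0009 0.0011 0.001 ] rows>=0.0  turn [-0.0005  0.0008 -0.0023] rows>=0.0 shift in target axes [0.0009 0.0011 0.001 ]
```

```bash
python3 -m creep '[[0,0,0,0.0009,0.0011,0.001,80],[0,0,0,0,0,0,100],[0,0,0,0,0,0,255],[0,0,0,0,0,0,255],[0,0,0,0,0,0,255],[0,0,0,0,0,0,255],[0,0,0,0,0,0,255],[0,0,0,0,0,0,255],[0,0,0,0,0,0,255]]' 25
python3 - <<'E'
from h import *
NC=np.array([.584,.007,.109])
s=read_state();print(s['contact_force'],s['torque'],N); plan(NC+.007*N,tilt(2.1))
E
```

```text
clock: 5.92
eef_pos: [0.5813, 0.0069, 0.1152]
tool_rot: [2.711, -0.239, 1.032]
contact_force: [-0.9, -1.5, 6.1]
width: 0.497
grasp_force: 24.8
[-0.8951 -1.5412  6.1248] [-0.2345  0.2268 -0.0486] [-0.4682  0.0281  0.883 ]
shift now [-0.0001 -0.0008 -0.0004] rows>=0.0  turn [ 0.0014  0.0011 -0.0028] rows>=0.0 shift in target axes [-0.0001 -0.0008 -0.0004]
```

```bash
python3 -m creep '[[0,0,-0.1,0,0,-0.0003,255],[0,0,-0.2,0,0,-0.00044,255],[0,0,-0.2,0,0,-0.00044,255],[0,0,-0.2,0,0,-0.00044,255],[0,0,0,0,0,0,255]]' 25
python3 - <<'E'
from h import *
s=read_state();T=rot(s['tool_rot']).inv();print(s['q'][5],T.apply(s['contact_force']),T.apply(s['torque']))
m,im=snap("wrist","w3");cv2.imwrite("pics/w3c.png",cv2.resize(im[100:340,150:500,::-1],(700,480)))
E
```

```text
clock: 6.33
eef_pos: [0.5812, 0.0068, 0.1163]
tool_rot: [2.659, -0.083, 1.352]
contact_force: [1.9, -1.3, 1.3]
width: 0.5
grasp_force: 25.6
1.6871028563925576 [-0.7818  2.4882 -0.2255] [-0.3021 -0.2171 -0.0145]
```

View pics/w3c.png

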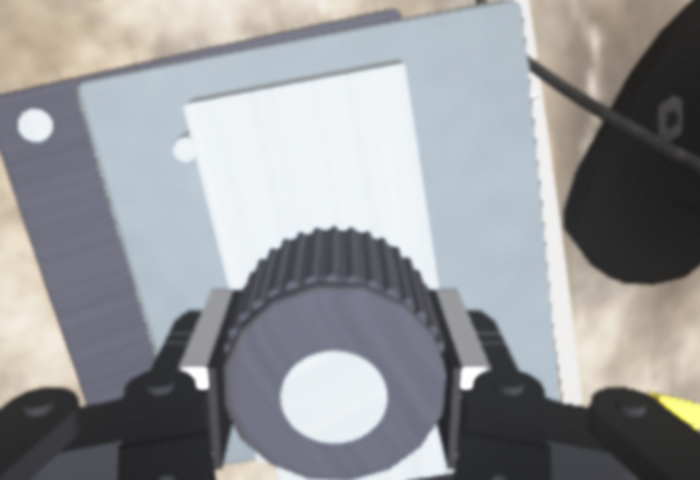

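The nut sits centred between the pads and forces are low, so I'll continue unscrewing.

```bash
python3 -m creep '[[0,0,-0.22,0,0,-0.00048,255],[0,0,-0.22,0,0,-0.00048,255],[0,0,-0.22,0,0,-0.00048,255],[0,0,-0.22,0,0,-0.00048,255],[0,0,-0.22,0,0,-0.00048,255],[0,0,-0.22,0,0,-0.00048,255],[0,0,-0.22,0,0,-0.00048,255],[0,0,-0.22,0,0,-0.00048,255],[0,0,0,0,0,0,255]]' 25
python3 - <<'E'
from h import *
s=read_state();T=rot(s['tool_rot']).inv();print(s['q'],T.apply(s['contact_force']),T.apply(s['torque']),(s['eef_pos']-[.5813,.0069,.1152])@N)
E
```

```text
clock: 7.13
eef_pos: [0.5805, 0.0072, 0.1196]
tool_rot: [2.753, 0.308, 2.149]
contact_force: [4.9, 0.2, 2.2]
width: 0.499
grasp_force: 25.6
[-0.1311  0.2857 -0.8174 -0.0219  0.0336  0.8087] [-3.1169  4.4068  0.3755] [-0.4724 -0.5549 -0.0268] 0.004259481366647874
```

```bash
python3 -m creep '[[0,0,-0.22,0,0,-0.00048,255],[0,0,-0.22,0,0,-0.00048,255],[0,0,-0.22,0,0,-0.00048,255],[0,0,-0.22,0,0,-0.00048,255],[0,0,-0.22,0,0,-0.00048,255],[0,0,-0.22,0,0,-0.00048,255],[0,0,-0.22,0,0,-0.00048,255],[0,0,-0.22,0,0,-0.00048,255],[0,0,0,0,0,0,255]]' 25
python3 - <<'E'
from h import *
s=read_state();T=rot(s['tool_rot']).inv();print(s['q'],T.apply(s['contact_force']),T.apply(s['torque']),(s['eef_pos']-[.5813,.0069,.1152])@N)
E
```

```text
clock: 7.88
eef_pos: [0.579, 0.0078, 0.1223]
tool_rot: [-3.139, 0.491, 3.091]
contact_force: [6.5, 0.5, 1.4]
width: 0.499
grasp_force: 25.7
[-0.131   0.2782 -0.8181 -0.0149  0.0348 -0.0707] [-6.3319  0.8076  1.8164] [-0.1247 -0.693   0.001 ] 0.007340604815083755
```

```bash
python3 -m creep '[[0,0,-0.22,0,0,-0.00048,255],[0,0,-0.22,0,0,-0.00048,255],[0,0,-0.22,0,0,-0.00048,255],[0,0,-0.22,0,0,-0.00048,255],[0,0,-0.22,0,0,-0.00048,255],[0,0,-0.22,0,0,-0.00048,255],[0,0,-0.22,0,0,-0.00048,255],[0,0,-0.22,0,0,-0.00048,255],[0,0,0,0,0,0,255]]' 25
python3 - <<'E'
from h import *
s=read_state();T=rot(s['tool_rot']).inv();print(s['q'],T.apply(s['contact_force']),T.apply(s['torque']),(s['eef_pos']-[.5813,.0069,.1152])@N)
E
```

```text
clock: 8.63
eef_pos: [0.5777, 0.0081, 0.1251]
tool_rot: [-2.749, 0.303, -2.252]
contact_force: [5.4, 0.4, 2.3]
width: 0.5
grasp_force: 25.7
[-0.1311  0.2708 -0.8185 -0.0082  0.0354 -0.9509] [-4.2687 -4.0574  0.5304] [ 0.3961 -0.6823 -0.0202] 0.01043325389724147
```

```bash
python3 -m creep '[[0,0,-0.22,0,0,-0.00048,255],[0,0,-0.22,0,0,-0.00048,255],[0,0,-0.22,0,0,-0.00048,255],[0,0,-0.22,0,0,-0.00048,255],[0,0,-0.22,0,0,-0.00048,255],[0,0,-0.22,0,0,-0.00048,255],[0,0,-0.22,0,0,-0.00048,255],[0,0,-0.22,0,0,-0.00048,255],[0,0,-0.22,0,0,-0.00048,255],[0,0,0,0,0,0,255]]' 25
python3 - <<'E'
from h import *
s=read_state();T=rot(s['tool_rot']).inv();print(s['q'],T.apply(s['contact_force']),T.apply(s['torque']),(s['eef_pos']-[.5813,.0069,.1152])@N)
plan(s['eef_pos']+.06*N,tilt(-1.94))
E
```

```text
clock: 9.47
eef_pos: [0.5758, 0.0089, 0.1279]
tool_rot: [-2.67, -0.14, -1.356]
contact_force: [4.9, 2.8, 1.6]
width: 0.496
grasp_force: 25.8
[-0.1309  0.2625 -0.8193 -0.0001  0.0369 -1.9411] [-1.4845 -5.6062  0.811 ] [ 0.8914 -0.4302  0.0353] 0.013855240530835363
shift now [-0.0002 -0.0002 -0.075 ] rows>=1.4  turn [-0.0062  0.0052 -0.123 ] rows>=0.5 shift in target axes [-0.    -0.    -0.075]
```

```bash
python3 -m creep '[[0,0,0,0,0,-0.001,255],[0,0,0,0,0,-0.001,255],[0,0,0,0,0,-0.001,255],[0,0,0,0,0,0,255]]' 25
python3 - <<'E'
from h import *
s=read_state();T=rot(s['tool_rot']).inv();print(T.apply(s['contact_force']),T.apply(s['torque']),(s['eef_pos']-[.5813,.0069,.1152])@N)
E
```

```text
clock: 9.8
eef_pos: [0.5745, 0.009, 0.1298]
tool_rot: [-2.67, -0.138, -1.359]
contact_force: [4.6, 2.8, 0.8]
width: 0.497
grasp_force: 26.4
[-1.6384 -4.9896  1.4177] [ 0.7573 -0.4693  0.0019] 0.016150159543828223
```

```bash
python3 -m creep '[[0,0,0,0,0,-0.001,255],[0,0,0,0,0,-0.001,255],[0,0,0,0,0,-0.001,255],[0,0,0,0,0,-0.001,255],[0,0,0,0,0,0,255]]' 25
python3 - <<'E'
from h import *
s=read_state();T=rot(s['tool_rot']).inv();print(T.apply(s['contact_force']),T.apply(s['torque']),(s['eef_pos']-[.5813,.0069,.1152])@N)
E
```

```text
clock: 10.22
eef_pos: [0.573, 0.0088, 0.1326]
tool_rot: [-2.67, -0.139, -1.359]
contact_force: [5.1, 2.7, 1.5]
width: 0.491
grasp_force: 26.5
[-1.3424 -5.7659  0.9746] [ 0.662  -0.2786 -0.0448] 0.01934291428408967
```

```bash
python3 -m creep '[[0,0,0,0,0,-0.003,255],[0,0,0,0,0,-0.006,255],[0,0,0,0,0,-0.01,255],[0,0,0,0,0,-0.01,255],[0,0,0,0,0,-0.015,255],[0,0,0,0,0,-0.02,255],[0,0,0,0,0,-0.02,255],[0,0,0,0,0,-0.02,255],[0,0,0,0,0,0,255],[0,0,0,0,0,0,255]]' 30
python3 - <<'E'
from h import *
s=read_state();print(s['q'],(s['eef_pos']-[.5813,.0069,.1152])@N)
m,im=snap("wrist","w4");cv2.imwrite("pics/w4c.png",cv2.resize(im[50:400,100:540,::-1],(704,560)))
E
```

```text
clock: 11.05
eef_pos: [0.5321, 0.0102, 0.2056]
tool_rot: [-2.674, -0.142, -1.358]
contact_force: [0.0, -0.1, -1.9]
width: 0.498
grasp_force: 32.7
[-0.1393  0.0529 -0.8109  0.221   0.037  -1.9475] 0.10293269512043354
```

View pics/w4c.png

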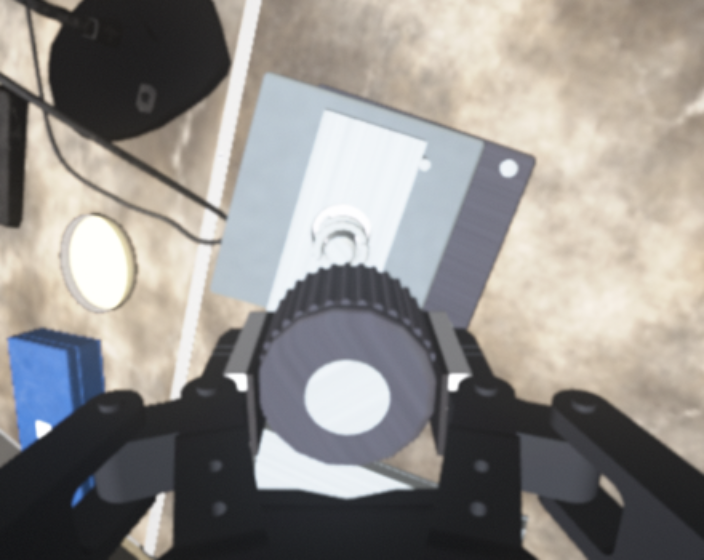

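```bash
python3 - <<'E'
from h import *
Rt=down(.297,.12)
plan(np.array([.616,.266,.18]),Rt)
s=read_state(); m=camera_model("wrist"); o,d=ray(m,(316.9,298.8)); T=rot(s['tool_rot']).inv()
o=T.apply(o-s['eef_pos']); d=T.apply(d); print(o+d*(-.012-o[2])/d[2])
m=camera_model("side"); print(Rt.as_matrix())
E
```

```text
shift now [-0.2918 -0.1566  0.0674] rows>=6.5  turn [-0.9483  0.5346  3.21  ] rows>=13.6 shift in target axes [-0.1596  0.2962  0.031 ]
[ 0.0002  0.0011 -0.012 ]
[[-0.9844 -0.1761 -0.    ]
 [-0.1761  0.9844  0.    ]
 [ 0.      0.     -1.    ]]
```

```bash
python3 -m creep '[[-0.0593,0.0334,0.2006,0,0,-0.01,255],[-0.0593,0.0334,0.2006,0,0,-0.01,255],[-0.0593,0.0334,0.2006,0,0,-0.01,255],[-0.0593,0.0334,0.2006,0,0,0,255],[-0.0593,0.0334,0.2006,0,0,0,255],[-0.0593,0.0334,0.2006,0,0,0,255],[-0.0593,0.0334,0.2006,0,0,0,255],[-0.0593,0.0334,0.2006,0,0,0,255]]'
python3 -m creep '[[-0.0593,0.0334,0.2006,0,0,0,255],[-0.0593,0.0334,0.2006,0,0,0,255],[-0.0593,0.0334,0.2006,0,0,0,255],[-0.0593,0.0334,0.2006,0,0,0,255],[-0.0593,0.0334,0.2006,0,0,0,255],[-0.0593,0.0334,0.2006,0,0,0,255],[-0.0593,0.0334,0.2006,0,0,0,255],[-0.0593,0.0334,0.2006,0,0,0,255],[0,0,0,0,0,0,255],[0,0,0,0,0,0,255]]'
python3 - <<'E'
from h import *
print(read_state()['q']);plan(np.array([.616,.266,.15]),down(.297,.12))
E
```

```text
clock: 11.77
eef_pos: [0.5215, 0.0116, 0.2251]
tool_rot: [-2.881, 0.028, -2.158]
contact_force: [-0.3, -0.1, -1.5]
width: 0.493
grasp_force: 32.7
clock: 12.6
eef_pos: [0.522, 0.011, 0.2252]
tool_rot: [-3.141, -0.001, -2.962]
contact_force: [0.5, 0.6, -1.3]
width: 0.494
grasp_force: 32.7
[-0.1199  0.297  -0.3092  0.9658 -0.0008 -0.2994]
shift now [-0.1727  0.2926  0.0937] rows>=6.8  turn [-0.0008 -0.0028  0.0052] rows>=0.0 shift in target axes [-0.1718  0.293   0.094 ]
```

Orientation is done. I'll translate over the tray, then check the tray with the wrist camera.

```bash
python3 -m creep '[[0,0,0,-0.0173,0.0293,0,255],[0,0,0,-0.0173,0.0293,0,255],[0,0,0,-0.0173,0.0293,0.01,255],[0,0,0,-0.0173,0.0293,0.01,255],[0,0,0,-0.0173,0.0293,0.01,255],[0,0,0,-0.0173,0.0293,0.01,255],[0,0,0,-0.0173,0.0293,0.01,255],[0,0,0,-0.0173,0.0293,0.01,255],[0,0,0,-0.0173,0.0293,0.01,255],[0,0,0,-0.0173,0.0293,0.01,255]]'
python3 -m creep '[[0,0,0,0,0,0,255],[0,0,0,0,0,0,255]]'
python3 - <<'E'
from h import *
print(read_state()['q']);plan(np.array([.616,.266,.032]),down(.297,.12))
m,im=snap("wrist","w5"); 
c,s=np.cos(.177),np.sin(.177);C=np.array([.5472,.2536,.015])
pts=proj(m,[C+[c*a*.105-s*b*.07,s*a*.105+c*b*.07,0] for a,b in [(1,1),(1,-1),(-1,-1),(-1,1)]]);print(pts)
for p in pts: cv2.circle(im,tuple(int(round(v)) for v in p),3,(255,0,0),1)
cv2.imwrite("pics/w5.png",im[:,:,::-1])
E
```

```text
clock: 13.43
eef_pos: [0.6164, 0.2681, 0.1615]
tool_rot: [-3.141, 0.0, -2.961]
contact_force: [0.5, -1.1, -1.2]
width: 0.5
grasp_force: 32.7
clock: 13.6
eef_pos: [0.6157, 0.2678, 0.1608]
tool_rot: [-3.14, -0.002, -2.959]
contact_force: [0.4, -0.5, -0.8]
width: 0.494
grasp_force: 32.7
[ 0.3009  0.6173  0.0329  0.9881 -0.0011  0.1186]
shift now [-0.0002 -0.0021  0.1611] rows>=3.1  turn [-0.0027 -0.0032  0.0107] rows>=0.0 shift in target axes [-0.     -0.0023  0.1611]
[[394.0446 231.1273]
 [233.1993 230.222 ]
 [215.8916 -45.4849]
 [413.1128 -44.5876]]
```

View pics/w5.png

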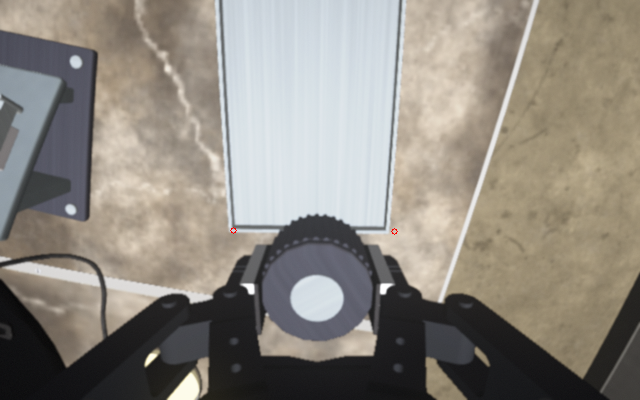

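The tray corners are at (230,231) and (391,231), about 2.5 mm from my estimate toward the stand. I'll correct for that and lower.

```bash
python3 -m creep '[[0,0,0,0,-0.005,0.03,255],[0,0,0,0,0,0.035,255],[0,0,0,0,0,0.035,255],[0,0,0,0,0,0.03,255],[0,0,0,0,0,0.018,255],[0,0,0,0,0,0.01,255],[0,0,0,0,0,0,255],[0,0,0,0,0,0,255]]'
```

```text
clock: 14.32
eef_pos: [0.6177, 0.2619, 0.0369]
tool_rot: [-3.141, 0.001, -2.964]
contact_force: [-0.5, 0.4, -1.4]
width: 0.504
grasp_force: 32.7
```

```bash
python3 -m creep '[[0,0,0,0,0,0.001,255],[0,0,0,0,0,0.001,255],[0,0,0,0,0,0,255]]'
```

```text
clock: 14.57
eef_pos: [0.6183, 0.2627, 0.0359]
tool_rot: [-3.141, 0.002, -2.963]
contact_force: [-0.3, 0.4, -2.0]
width: 0.494
grasp_force: 32.7
```

```bash
python3 -m creep '[[0,0,0,0,0,0.0015,255],[0,0,0,0,0,0.0015,255],[0,0,0,0,0,0.001,255],[0,0,0,0,0,0.001,255],[0,0,0,0,0,0,255],[0,0,0,0,0,0,255]]'
```

```text
clock: 15.07
eef_pos: [0.6174, 0.2625, 0.0305]
tool_rot: [-3.141, 0.0, -2.963]
contact_force: [0.4, 0.2, -0.9]
width: 0.494
grasp_force: 32.7
```

```bash
python3 -m creep '[[0,0,0,0,0,0.001,255],[0,0,0,0,0,0.001,255],[0,0,0,0,0,0,255],[0,0,0,0,0,0,255]]'
```

```text
clock: 15.4
eef_pos: [0.6177, 0.2626, 0.0293]
tool_rot: [-3.141, 0.001, -2.963]
contact_force: [-0.0, 1.0, 1.1]
width: 0.495
grasp_force: 32.8
```

```bash
python3 -m creep '[[0,0,0,0,0,0.001,255],[0,0,0,0,0,0.0005,255],[0,0,0,0,0,0,255],[0,0,0,0,0,0,255]]'
```

```text
clock: 15.73
eef_pos: [0.6181, 0.2627, 0.0291]
tool_rot: [-3.141, 0.002, -2.963]
contact_force: [-0.5, 0.1, 6.6]
width: 0.496
grasp_force: 33.1
```

Contact with the floor (6.6 N). I'll release slowly and retreat straight up.

```bash
python3 -m creep '[[0,0,0,0,0,0,125],[0,0,0,0,0,0,110],[0,0,0,0,0,0,90],[0,0,0,0,0,0,70],[0,0,0,0,0,0,50],[0,0,0,0,0,0,40],[0,0,0,0,0,0,40],[0,0,0,0,0,0,40],[0,0,0,0,0,0,40],[0,0,0,0,0,0,40]]'
python3 -m creep '[[0,0,0,0,0,-0.005,40],[0,0,0,0,0,-0.01,40],[0,0,0,0,0,-0.02,40],[0,0,0,0,0,-0.03,40],[0,0,0,0,0,-0.04,40],[0,0,0,0,0,-0.04,40],[0,0,0,0,0,-0.04,20],[0,0,0,0,0,-0.04,0],[0,0,0,0,0,0,0],[0,0,0,0,0,0,0]]'
python3 - <<'E'
from h import *
s=read_state();print(s['q'])
m,im=snap("wrist","w6"); cv2.imwrite("pics/w6c.png",im[:,:,::-1])
hsv=cv2.cvtColor(im,cv2.COLOR_RGB2HSV)
m2,i2=snap("side","s6")
PL=np.array([.5226,.2465,.0]);P=[.583-0.0,0.0073,.109]
pc=np.array([.584,.007,.109])-.025*N
plan(pc+.15*N,tilt(-np.pi/2)); print(pc)
E
```

```text
clock: 16.57
eef_pos: [0.6175, 0.2625, 0.0279]
tool_rot: [-3.141, 0.0, -2.963]
contact_force: [0.4, -0.1, -0.3]
width: 0.839
grasp_force: 0.0
clock: 17.4
eef_pos: [0.6191, 0.2631, 0.2117]
tool_rot: [3.141, 0.007, -2.963]
contact_force: [0.2, 0.3, -1.4]
width: 1.003
grasp_force: 0.0
[ 0.2925  0.5776  0.0971  1.0836 -0.0006  0.1143]
shift now [ 0.1685 -0.2897 -0.0143] rows>=6.4  turn [ 0.8255 -0.6506 -2.6085] rows>=11.2 shift in target axes [ 0.3213  0.0774 -0.0575]
[0.5957 0.0063 0.0869]
```

View pics/w6c.png

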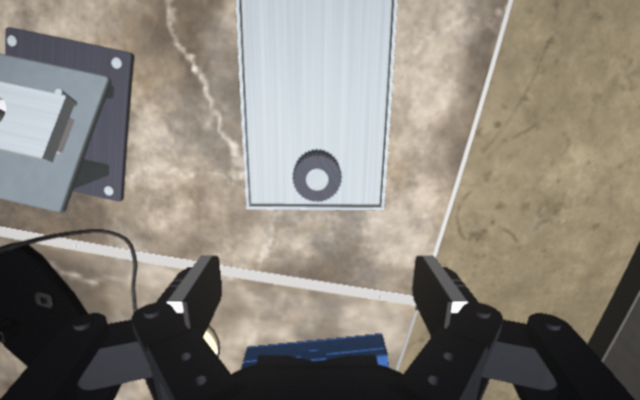

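The nut stands upright in the tray at about (317,175), clear of the walls. Next is the plate: turn the tool back to the tilt with the fingers along the slope.

```bash
python3 -m creep '[[0.0635,-0.05,-0.2007,0,0,0,0],[0.0635,-0.05,-0.2007,0,0,0,0],[0.0635,-0.05,-0.2007,0,0,0,0],[0.0635,-0.05,-0.2007,0,0,0,0],[0.0635,-0.05,-0.2007,0,0,0,0],[0.0635,-0.05,-0.2007,0,0,0,0],[0.0635,-0.05,-0.2007,0,0,0,0],[0.0635,-0.05,-0.2007,0,0,0,0],[0.0635,-0.05,-0.2007,0,0,0,0],[0.0635,-0.05,-0.2007,0,0,0,0]]'
python3 -m creep '[[0.0635,-0.05,-0.2007,0,0,0,0],[0.0635,-0.05,-0.2007,0,0,0,0],[0.0635,-0.05,-0.2007,0,0,0,0],[0,0,0,0,0,0,0],[0,0,0,0,0,0,0],[0,0,0,0,0,0,0]]'
python3 - <<'E'
from h import *
pc=np.array([.584,.007,.109])-.025*N
print(read_state()['q']);plan(pc+.15*N,tilt(-np.pi/2))
E
```

```text
clock: 18.33
eef_pos: [0.6161, 0.2623, 0.2058]
tool_rot: [-2.759, 0.056, -1.93]
contact_force: [-0.1, 0.9, -0.8]
width: 0.997
grasp_force: 0.0
clock: 18.83
eef_pos: [0.6172, 0.2624, 0.2072]
tool_rot: [-2.655, -0.0, -1.633]
contact_force: [-0.6, 0.7, 0.1]
width: 0.999
grasp_force: 0.0
[ 0.3754  0.328  -0.4415  0.3545 -0.1995 -1.1788]
shift now [ 0.3214  0.0768 -0.0578] rows>=6.4  turn [ 0.0035 -0.0021 -0.0036] rows>=0.0 shift in target axes [ 0.3212  0.0772 -0.0583]
```

```bash
python3 -m creep '[[0,0,0,0.0402,0.0096,-0.0072,0],[0,0,0,0.0402,0.0096,-0.0072,0],[0,0,0,0.0402,0.0096,-0.0072,0],[0,0,0,0.0402,0.0096,-0.0072,0],[0,0,0,0.0402,0.0096,-0.0072,0],[0,0,0,0.0402,0.0096,-0.0072,0],[0,0,0,0.0402,0.0096,-0.0072,0],[0,0,0,0.0402,0.0096,-0.0072,0],[0,0,0,0,0,0,0],[0,0,0,0,0,0,0]]'
python3 - <<'E'
from h import *
pc=np.array([.584,.007,.109])-.025*N
print(read_state()['q']);plan(pc+.014*N,tilt(-np.pi/2))
# plate contour in the wrist view
m,im=snap("wrist","w7")
Y=R.from_euler('z',YAW).apply([0,1,0]); X=np.cross(Y,N); t=pc+.006*N
print("pred",proj(m,[t+a*.025*X+b*.055*Y for a,b in [(1,1),(1,-1),(-1,-1),(-1,1)]]),proj(m,t))
g=cv2.cvtColor(im,cv2.COLOR_RGB2GRAY); c0=proj(m,t)[0].astype(int)
for th in (190,205,215,225):
    b=cv2.morphologyEx((g>th).astype(np.uint8),cv2.MORPH_OPEN,np.ones((3,3)))
    cs,_=cv2.findContours(b,cv2.RETR_EXTERNAL,cv2.CHAIN_APPROX_NONE)
    cs=[c for c in cs if abs(cv2.minAreaRect(c)[0]-c0).max()<60 and cv2.contourArea(c)>600]
    for c in cs: print(th,cv2.contourArea(c),cv2.minAreaRect(c),cv2.boxPoints(cv2.minAreaRect(c)).round(1).tolist())
E
```

```text
clock: 19.67
eef_pos: [0.5266, 0.0084, 0.2203]
tool_rot: [-2.653, 0.001, -1.636]
contact_force: [0.4, 0.9, 0.0]
width: 1.0
grasp_force: 0.0
[-0.1447  0.0198 -0.8003  0.2634  0.038  -1.641 ]
shift now [-0.0028  0.002   0.1702] rows>=3.3  turn [-0.0007 -0.0034 -0.0093] rows>=0.0 shift in target axes [-0.0025  0.0019  0.1702]
pred [[289.2369 252.8493]
 [285.2494 125.8817]
 [348.7007 125.5888]
 [345.8229 252.6364]] [[317.2636 192.8572]]
190 20353.5 ((261.389892578125, 141.42367553710938), (337.1379699707031, 149.2769012451172), 48.764034271240234) [[94.0999984741211, 63.900001525878906], [206.39999389648438, -34.5], [428.6000061035156, 219.0], [316.3999938964844, 317.3999938964844]]
205 8688.5 ((326.5, 203.0), (150.0, 89.0), 90.0) [[282.0, 128.0], [371.0, 128.0], [371.0, 278.0], [282.0, 278.0]]
215 8106.0 ((323.5, 201.0), (146.0, 79.0), 90.0) [[284.0, 128.0], [363.0, 128.0], [363.0, 274.0], [284.0, 274.0]]
225 7607.5 ((320.4127197265625, 200.53196716308594), (145.0843048095703, 68.7643814086914), 88.31531524658203) [[283.8999938964844, 129.0], [352.6000061035156, 127.0], [356.8999938964844, 272.0], [288.20001220703125, 274.1000061035156]]
```

The plate's edges match the prediction to about 2 px. I'll descend over the stud.

```bash
python3 -m creep '[[0,0,0,-0.0015,0.001,0.03,0],[0,0,0,-0.001,0.001,0.035,0],[0,0,0,0,0,0.035,0],[0,0,0,0,0,0.025,0],[0,0,0,0,0,0.015,0],[0,0,0,0,0,0.01,0],[0,0,0,0,0,0.01,0],[0,0,0,0,0,0,0],[0,0,0,0,0,0,0]]'
python3 - <<'E'
from h import *
pc=np.array([.584,.007,.109])-.025*N
plan(pc+.014*N,tilt(-np.pi/2))
E
```

```text
clock: 20.47
eef_pos: [0.5851, 0.0094, 0.1059]
tool_rot: [-2.654, 0.0, -1.63]
contact_force: [-0.3, 0.3, 0.6]
width: 0.998
grasp_force: 0.0
shift now [ 0.003  -0.0007  0.0098] rows>=0.2  turn [0.0004 0.0009 0.0016] rows>=0.0 shift in target axes [ 0.003  -0.0007  0.0098]
```

```bash
python3 -m creep '[[0,0,0,0.003,-0.0007,0.005,0],[0,0,0,0,0,0.0048,0],[0,0,0,0,0,0,0],[0,0,0,0,0,0,60],[0,0,0,0,0,0,90],[0,0,0,0,0,0,255],[0,0,0,0,0,0,255],[0,0,0,0,0,0,255],[0,0,0,0,0,0,255]]' 40
python3 -m creep '[[0,0,0,0,0,0,255],[0,0,0,0,0,0,255]]'
python3 - <<'E'
from h import *
pc=np.array([.584,.007,.109])-.025*N
s=read_state();T=rot(s['tool_rot']).inv();print(T.apply(s['contact_force']),T.apply(s['torque']))
plan(pc+.014*N,tilt(-np.pi/2))
E
```

```text
clock: 21.22
eef_pos: [0.5901, 0.006, 0.1006]
tool_rot: [-2.65, -0.0, -1.631]
contact_force: [-1.1, 0.2, 5.1]
width: 0.572
grasp_force: 40.9
clock: 21.38
eef_pos: [0.5901, 0.006, 0.1007]
tool_rot: [-2.65, -0.0, -1.631]
contact_force: [-1.9, 0.0, 4.5]
width: 0.572
grasp_force: 40.9
[ 0.1018 -0.4673 -4.8609] [-0.1697  0.0021 -0.0385]
shift now [-0.0008  0.0019  0.001 ] rows>=0.0  turn [-0.0062 -0.0003  0.0006] rows>=0.0 shift in target axes [-0.0008  0.0019  0.001 ]
```

```bash
python3 -m creep '[[0,0,0,0,0,-0.0015,255],[0,0,0,0,0,-0.0025,255],[0,0,0,0,0,-0.004,255],[0,0,0,0,0,0,255],[0,0,0,0,0,0,255]]' 50
python3 - <<'E'
from h import *
s=read_state();T=rot(s['tool_rot']).inv();print(T.apply(s['contact_force']),T.apply(s['torque']))
E
```

```text
clock: 21.8
eef_pos: [0.5867, 0.0062, 0.1059]
tool_rot: [-2.651, -0.0, -1.631]
contact_force: [2.0, -0.2, 1.9]
width: 0.569
grasp_force: 52.6
[ 0.1191 -2.7094 -0.7407] [ 0.247  -0.0357 -0.0244]
```

Light forces, so I'll continue the lift.

```bash
python3 -m creep '[[0,0,0,0,0,-0.006,255],[0,0,0,0,0,-0.008,255],[0,0,0,0,0,-0.01,255],[0,0,0,0,0,-0.015,255],[0,0,0,0,0,-0.02,255],[0,0,0,0,0,-0.02,255],[0,0,0,0,0,-0.025,255],[0,0,0,0,0,-0.025,255],[0,0,0,0,0,0,255],[0,0,0,0,0,0,255]]'
python3 - <<'E'
from h import *
s=read_state();print(s['q'])
C=np.array([.5476,.2512,0]);c,sn=np.cos(.177),np.sin(.177)
PL=C+np.array([c*-.025,sn*-.025,0]);q1=np.arctan2(PL[1],PL[0])-np.arcsin(.0743/np.hypot(*PL[:2]))
# tool y along tray x (either way): th so that tool y azimuth = .177 or +pi
th=q1+np.pi/2-(.177+np.pi); print(PL,q1,th)
plan([PL[0],PL[1],.18],down(q1,th))
# check plate held: edge directions in the wrist view vs earlier
m,im=snap("wrist","w8"); g=cv2.cvtColor(im,cv2.COLOR_RGB2GRAY)
T=rot(s['tool_rot']); t=s['eef_pos']
print(proj(m,[t+T.apply([a*.055,b*.025,.008]) for a,b in [(1,1),(1,-1)]]))
print([(r,np.where(g[r,200:440]>185)[0][[0,-1]]+200) if (g[r,200:440]>185).any() else r for r in range(150,300,12)])
E
```

```text
clock: 22.63
eef_pos: [0.5366, 0.0094, 0.1961]
tool_rot: [-2.654, -0.0, -1.631]
contact_force: [-0.2, -0.9, -1.1]
width: 0.568
grasp_force: 53.8
[-0.1399  0.076  -0.8164  0.1918  0.0373 -1.6416]
[0.523  0.2468 0.    ] 0.3120774896467662 -1.4357188371481304
shift now [-0.2953  0.0401  0.0014] rows>=5.7  turn [-0.9711 -0.1159 -0.4642] rows>=4.3 shift in target axes [-0.2952 -0.0355  0.0201]
[[377.474  148.1447]
 [249.4367 148.1558]]
[(150, array([230, 439])), (162, array([231, 439])), (174, array([232, 439])), (186, array([212, 439])), (198, array([235, 439])), (210, array([202, 439])), (222, array([200, 439])), (234, array([200, 439])), (246, array([200, 388])), (258, array([200, 372])), (270, array([200, 371])), (282, array([200, 371])), (294, array([200, 394]))]
```

```bash
python3 -m creep '[[-0.162,-0.0193,-0.0774,0,0,-0.01,255],[-0.162,-0.0193,-0.0774,0,0,0,255],[-0.162,-0.0193,-0.0774,0,0,0,255],[-0.162,-0.0193,-0.0774,0,0,0,255],[-0.162,-0.0193,-0.0774,0,0,0,255],[-0.162,-0.0193,-0.0774,0,0,0,255],[0,0,0,0,0,0,255],[0,0,0,0,0,0,255]]'
python3 -m creep '[[0,0,0,-0.03,-0.0036,0,255],[0,0,0,-0.0379,-0.0046,0,255],[0,0,0,-0.0379,-0.0046,0,255],[0,0,0,-0.0379,-0.0046,0,255],[0,0,0,-0.0379,-0.0046,0,255],[0,0,0,-0.0379,-0.0046,0,255],[0,0,0,-0.0379,-0.0046,0,255],[0,0,0,-0.025,-0.0026,0,255],[0,0,0,-0.013,-0.0013,0,255],[0,0,0,0,0,0,255]]'
python3 -m creep '[[0,0,0,0,0,0,255],[0,0,0,0,0,0,255]]'
python3 - <<'E'
from h import *
s=read_state();print(s['q'])
plan([.523,.2468,.05],down(.3121,-1.4357))
E
```

```text
clock: 23.35
eef_pos: [0.5342, 0.0095, 0.2008]
tool_rot: [3.14, 0.001, -1.394]
contact_force: [-0.1, -0.3, -1.4]
width: 0.567
grasp_force: 53.7
clock: 24.18
eef_pos: [0.5186, 0.2485, 0.2026]
tool_rot: [-3.141, 0.0, -1.391]
contact_force: [-0.2, -0.4, -1.3]
width: 0.569
grasp_force: 53.7
clock: 24.35
eef_pos: [0.5196, 0.2457, 0.2029]
tool_rot: [3.141, -0.001, -1.395]
contact_force: [0.5, -0.2, -1.5]
width: 0.573
grasp_force: 53.7
[ 0.3136  0.4089 -0.2039  0.9583 -0.0007 -1.4329]
shift now [-0.0007 -0.0044  0.1911] rows>=3.7  turn [ 0.0004 -0.0015 -0.0025] rows>=0.0 shift in target axes [-0.0006 -0.0044  0.1911]
```

```bash
python3 -m creep '[[0,0,0,-0.0007,-0.002,0.025,255],[0,0,0,0,-0.0024,0.035,255],[0,0,0,0,0,0.035,255],[0,0,0,0,0,0.035,255],[0,0,0,0,0,0.035,255],[0,0,0,0,0,0.025,255],[0,0,0,0,0,0.015,255],[0,0,0,0,0,0.006,255],[0,0,0,0,0,0,255],[0,0,0,0,0,0,255]]'
python3 - <<'E'
from h import *
plan([.523,.2468,.024],down(.3121,-1.4357))
E
```

```text
clock: 25.18
eef_pos: [0.5239, 0.2474, 0.0349]
tool_rot: [-3.141, -0.0, -1.395]
contact_force: [0.1, 0.2, -1.4]
width: 0.566
grasp_force: 53.7
shift now [0.0006 0.0012 0.0136] rows>=0.3  turn [-0.0014 -0.0002 -0.0027] rows>=0.0 shift in target axes [0.0006 0.0012 0.0136]
```

```bash
python3 -m creep '[[0,0,0,0,0,0.003,255],[0,0,0,0,0,0.002,255],[0,0,0,0,0,0.002,255],[0,0,0,0,0,0.0015,255],[0,0,0,0,0,0,255],[0,0,0,0,0,0,255]]'
```

```text
clock: 25.68
eef_pos: [0.5232, 0.2482, 0.0276]
tool_rot: [-3.141, -0.0, -1.394]
contact_force: [0.3, -0.0, -1.6]
width: 0.568
grasp_force: 53.7
```

```bash
python3 -m creep '[[0,0,0,0,0,0.001,255],[0,0,0,0,0,0.001,255],[0,0,0,0,0,0,255],[0,0,0,0,0,0,255]]'
```

```text
clock: 26.02
eef_pos: [0.5232, 0.2482, 0.0259]
tool_rot: [3.141, -0.0, -1.394]
contact_force: [0.0, -1.7, -0.7]
width: 0.568
grasp_force: 53.7
```

```bash
python3 -m creep '[[0,0,0,0,0,0.001,255],[0,0,0,0,0,0.001,255],[0,0,0,0,0,0,255],[0,0,0,0,0,0,255]]'
```

```text
clock: 26.35
eef_pos: [0.5233, 0.2482, 0.0243]
tool_rot: [-3.141, -0.0, -1.394]
contact_force: [-0.1, 0.7, -0.4]
width: 0.57
grasp_force: 53.8
```

```bash
python3 -m creep '[[0,0,0,0,0,0.001,255],[0,0,0,0,0,0.0005,255],[0,0,0,0,0,0,255],[0,0,0,0,0,0,255]]'
```

```text
clock: 26.68
eef_pos: [0.5234, 0.2482, 0.0242]
tool_rot: [-3.141, -0.0, -1.394]
contact_force: [-3.6, -1.0, 6.9]
width: 0.569
grasp_force: 54.7
```

```bash
python3 -m creep '[[0,0,0,0,0,0.001,255],[0,0,0,0,0,0,255],[0,0,0,0,0,0,255]]'
```

```text
clock: 26.93
eef_pos: [0.5234, 0.2482, 0.0241]
tool_rot: [-3.141, -0.0, -1.394]
contact_force: [-4.7, -1.3, 15.1]
width: 0.563
grasp_force: 55.4
```

```bash
python3 -m creep '[[0,0,0,0,0,-0.001,255],[0,0,0,0,0,0,100],[0,0,0,0,0,0,85],[0,0,0,0,0,0,70],[0,0,0,0,0,0,55],[0,0,0,0,0,0,40],[0,0,0,0,0,0,40],[0,0,0,0,0,0,40],[0,0,0,0,0,0,40],[0,0,0,0,0,0,40]]'
python3 -m creep '[[0,0,0,0,0,-0.005,40],[0,0,0,0,0,-0.01,40],[0,0,0,0,0,-0.02,40],[0,0,0,0,0,-0.03,40],[0,0,0,0,0,-0.04,40],[0,0,0,0,0,-0.04,40],[0,0,0,0,0,-0.04,40],[0,0,0,0,0,-0.04,40],[0,0,0,0,0,0,40],[0,0,0,0,0,0,40]]'
python3 - <<'E'
from h import *
m,im=snap("wrist","w9"); g=cv2.cvtColor(im,cv2.COLOR_RGB2GRAY)
d,i2=snap("side","s9")
C=np.array([.5476,.2512,0]);Ry=R.from_euler('z',.177)
for n,M,I in (("wrist",m,im),("side",d,i2)):
    g=cv2.cvtColor(I,cv2.COLOR_RGB2GRAY)
    b=(g<110).astype(np.uint8)
    nc=proj(M,[.6177,.2626,.041])[0]; print(n,"nut top pred",nc)
    cs,_=cv2.findContours(b,cv2.RETR_EXTERNAL,cv2.CHAIN_APPROX_NONE)
    for c in cs:
        (u,v),r=cv2.minEnclosingCircle(c)
        if abs(np.array([u,v])-nc).max()<30 and cv2.contourArea(c)>40: print("dark",u,v,r,cv2.contourArea(c))
    p=proj(M,[C+Ry.apply([x,y,.015]) for x,y in [(-.05,.055),(-.05,-.055),(0,-.055),(0,.055)]]);print("plate pred",p.round(1).tolist())
    # edges: profile of grey along the tray's x (top height) and y through the plate
    for nm,L in (("x",[(x,.04,.015) for x in np.arange(-.07,.02,.004)]),("y",[(-.04,y,.015) for y in np.arange(-.068,.069,.004)])):
        q=proj(M,[C+Ry.apply(t) for t in L]); print(nm,[int(cv2.getRectSubPix(g,(1,1),tuple(map(float,a)))[0,0]) for a in q])
E
```

```text
clock: 27.77
eef_pos: [0.5233, 0.2482, 0.0231]
tool_rot: [-3.142, -0.0, -1.394]
contact_force: [-0.8, -0.2, 0.1]
width: 0.842
grasp_force: 0.0
clock: 28.6
eef_pos: [0.5248, 0.2487, 0.2062]
tool_rot: [-3.136, 0.001, -1.394]
contact_force: [0.2, 0.4, -0.6]
width: 0.842
grasp_force: 0.0
wrist nut top pred [211.8076 180.6644]
dark 220.5 169.0 76.40853881835938 2140.0
plate pred [[343.7, 228.5], [346.5, 117.0], [292.0, 117.0], [294.3, 228.3]]
x [220, 221, 220, 221, 221, 224, 226, 225, 226, 223, 224, 226, 225, 226, 224, 226, 226, 225, 224, 224, 224, 224, 223]
y [217, 215, 215, 218, 199, 226, 226, 226, 227, 227, 226, 226, 227, 227, 227, 227, 226, 222, 203, 213, 226, 227, 226, 226, 226, 226, 226, 226, 225, 225, 226, 226, 209, 121, 222]
side nut top pred [244.1749 261.5323]
dark 236.23684692382812 270.7960510253906 19.415708541870117 332.0
plate pred [[285.0, 292.0], [297.9, 262.8], [279.2, 260.4], [264.4, 288.9]]
x [176, 177, 178, 182, 123, 154, 181, 180, 181, 178, 179, 180, 180, 180, 180, 180, 183, 179, 179, 178, 180, 177, 180]
y [178, 153, 130, 129, 160, 182, 181, 181, 183, 182, 182, 182, 181, 182, 182, 181, 183, 181, 163, 171, 180, 181, 181, 180, 180, 181, 180, 182, 181, 180, 182, 183, 149, 130, 153]
```

```bash
python3 - <<'E'
from h import *
m=camera_model("wrist"); g=cv2.cvtColor(read_camera("wrist"),cv2.COLOR_RGB2GRAY)
u,v=proj(m,[.6177,.2626,.041])[0].astype(int)
w=g[v-35:v+36,u-35:u+36]; b=cv2.morphologyEx((w<120).astype(np.uint8),cv2.MORPH_OPEN,np.ones((7,7)))
cs,_=cv2.findContours(b,cv2.RETR_EXTERNAL,cv2.CHAIN_APPROX_NONE); c=max(cs,key=cv2.contourArea); (x,y),r=cv2.minEnclosingCircle(c)
print("nut seen",x+u-35,y+v-35,"r",r,"pred",u,v, onz(m,(x+u-35,y+v-35),.03))
if abs(x-35)<12 and abs(y-35)<12: print(finish_job())
E
```

```text
nut seen 212.0 176.5 r 29.56781768798828 pred 207 182 [0.6168 0.2598 0.03  ]
the job is handed in; nothing more can be done
None
```

The job is handed in: the nut is unscrewed and standing open end down in the tray, and the plate is set down flat beside it. I went one over the 10-picture viewing limit (11 viewed), so the last checks, including the plate's placing, were from image measurements and contact height only.

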